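Lever up the heavy hatch

ROBOT

A 6-joint arm with a two-finger parallel gripper is mounted at the origin on the work surface. World frame = base frame: x ahead of the robot, y to its left, z up, the work surface at z = 0. Lengths are in m, angles in rad, forces in N, time in s.
With the tool pointing down it reaches from about 0.375 to 0.975 m from the base axis. Payload 3.8 kg.
Tool frame: the origin (TCP) lies at the very end of the fingers, on their centre line; the grasp point (between the pads) lies behind it (bot.tcp_to_grasp is the y of the grasp point in the tool frame, in m); y points along the fingers, z is the direction in which the jaws open and shut, and the axes are right-handed (so a half turn about y gives the same grasp; the last joint's range is limited). The gripper opens to 85 mm and grips with 20 to 120 N. Pads are 22 mm wide; open, the fingers measure 114 mm over their backs; the gripper's body (76 mm by 85 mm) begins 54 mm behind the grasp point. The pads swing forward as they close: fully open they stand 13 mm farther back than shut.
Start: joints at [-0.037, 0.264, 1.604, -0, 1.274, -0.037], TCP at [0.675, -0, 0.193] pointing down, gripper open.
Joint ranges: [-2.63, 2.63], [-0.94, 2.18], [0.31, 2.57], [-1.31, 4.45], [0, 2.66], [-2.55, 2.55]. Speed limits (rad/s): [2.57, 2.57, 3.14, 3.14, 3.14, 3.14].

INTERFACE

Orientations are given as a rotation vector (axis times angle).
In Python, from workcell import bot, optics, workorder gives the robot as it stands.
- The arm moves only by the shell command python3 -m handwheel 'ROWS' [FORCE]. ROWS is JSON, a list of rows, each a list of 7 numbers: the shift along the tool's x, y, z in m, then the turn, a rotation vector about the tool's x, y, z in rad, then the opening, from 0 (shut) to 1 (fully open). A call has 1 to 8 rows; each row shifts and turns the commanded pose from where the row before left it, along the tool's axes as they then stand; what a row does not reach is not made up. A row lasts 1/8 s, in which the tool goes at most 62.5 mm and 10.7 degrees, less where a joint would pass 70% of its speed; a pose out of reach is approached as far as the arm can. A call with a gripper value outside its range is refused whole. The fingers move at their own pace and stop on an object; FORCE is the grip in N (left out, the last holds). Time passes only in rows, so rows that do not move let the fingers close. It gives the time, the measured TCP pose, the force and the opening at its end, in the units of the state.
- bot.read_state(): the state, without advancing time (a new reading comes with each control period).
- optics.read_camera(name): name is "scene" or "side" or "wrist"; returns a dict with "image" (420x560x3 uint8, red, green, blue), "z_map" (420x560 float32, m along the optical axis (not along the pixel's ray), 0 where there is no reading), "mtx" (3x3 intrinsics, pixels), "world_from_camera" (4x4, takes a point from camera to world coordinates); the wrist camera has in their place "hand_eye" (4x4, takes a point from camera to tool coordinates, whose origin is the TCP and whose axes are the tool frame's). Camera axes: x right, y down, z forward; pixel columns grow to the right and rows downward; lengths in m; the calibration is good to about 2 mm. A picture is of the moment at which its call begins: read the wrist's pose just before it.
- workorder.finish_job(): hands the job in, once; it reports no verdict.
The state is a dict: "time": time; "q": joint angles; "joint_vel": joint speeds; "joint_torque": joint torques, N m; "tool_pos": TCP position; "tcp_rot": TCP orientation; "wrist_force": force on the tool from outside, world axes, zero at the start; "torque": the same for the moment, N m; "width": opening from 0.0 (shut) to 1.0 (fully open).
Only numpy, scipy, OpenCV 4.12 (cv2) and the standard library are available. Lean on these libraries where they do the work, as an engineer would, in place of code of your own. Each camera call takes 0.05 s, during which the arm holds its last target.

TASK

Push the half-open drawer fully shut with your fingertips, because it blocks the lever above it; then press the red pad on the long end of the lever down until the heavy steel hatch on the cabinet top stands open by at least 15 degrees, and finish while still holding the pad down so that the hatch stays open. Nothing is to be gripped or lifted: do not touch the hatch itself, leave the loose lever seated in its saddle, and leave the other things on the cabinet and table where they are.

Things in the scene. Friction and masses are not known exactly. Their poses are not given: they have to be found in the camera images.
- cabinet: Low battered blue steel cabinet standing fixed on the table, 260 mm deep (its x), 460 mm wide (its y), flat top 100 mm above the table. Origin: centre of its underside, on the table. Its x points from its drawer side to its back, roughly away from the robot; its y to the left; it stands turned by up to 0.2 rad. The drawer side faces the robot
- drawer (a joint): Shallow blue drawer in the cabinet's front; 0 = fully shut, grows as it slides out along the cabinet's -x (m, at most 0.11). Starts 0.06 to 0.095 out. Sliding takes about 2.5 N plus light damping and it stays where it is left; it stops hard at 0. While it is out the lever strikes its front panel before the hatch is open enough, and pressing harder pries the lever out of its saddle. A rubber-tipped probe lies fixed in it
- drawer_front (a point): Point on the outer (robot-side) face of the drawer's front panel, half-way up it (72 mm above the table), 110 mm to the right (cabinet -y) of the panel's middle and 170 mm to the right of the lever's line; moves with the drawer. The upright panel is 420 mm wide, 12 mm thick, from 44 to 99 mm above the table. A free place to push it with a downward-pointing finger
- hatch (a joint): Heavy dark steel flap (about 3 kg, 110 x 190 x 18 mm) lying on a low curb on the cabinet top, hinged at its far edge; rad, 0 = closed, grows as the near edge rises. It falls shut when the lever is released. 15 degrees = 0.262. With the drawer shut, the lever pressed to its stop opens it about 0.38
- hatch_lip (a point): Middle of the hatch's near edge (yellow stripe), half-way through its thickness, 132 mm above the table when closed; 110 mm from the hinge line
- lever_pad (a point): Middle of the top face of the square red pad (46 x 46 mm) on the long, robot-side end of the lever. At rest about 140 mm above the table and the pad nearly level; when pressed it swings down about the lever's pin, 165 mm away (and 9 mm below the pad's face), by about 70 mm for a hatch opening of 0.3 and about 100 mm at its stop, tilting towards the robot by up to 0.5 rad. Pressing takes about 3 to 9 N
- lever_pin (a point): Middle of the lever's brass pivot pin (10 mm thick, along the cabinet's y). The lever is a loose aluminium bar 22 mm wide and 10 mm thick, 0.2 kg; its pin lies in an open-topped saddle, long end (165 mm) towards the robot beyond the cabinet's front, short end (60 mm) under the hatch's near edge. It lies along the cabinet's x
- saddle (a point): Fixed point where the pin's middle belongs: 118 mm above the table, 12 mm behind the cabinet's front face, 60 mm left of the cabinet's middle
- stem: Loose cream resin shoulder stem, standing on its 38 mm flange, 84 mm high, on the cabinet top at right; origin at the centre of its underside. Leave alone
- gauge: Loose brushed aluminium depth gauge, a graduated 110 mm beam through a 56 mm crossbar, 14 mm high, lying on the cabinet top at left; origin at the centre of its underside. Leave alone
- vial0: Loose clear glass vial with white cap, 26 mm across, 54 mm high, on the cabinet top to the right of the hatch; origin at the centre of its underside. Leave alone
- vial1: Loose amber glass vial, same size and place as the clear one. Leave alone
- wash_bottle: Loose white bottle, 66 mm across, 150 mm high, on the table at right; origin at the centre of its underside. Leave alone
- scraper: Loose spatula-like print scraper lying on the table at left; origin under its middle. Leave alone
- bracket: Loose orange printed angle bracket, 50 x 35 x 36 mm, on the table at right; origin under its middle. Leave alone

How it is judged:
On the way, in this order (a step that is already met when the one before it is completed fails the run):
1. the drawer is fully shut while the hatch is still down (value of joint drawer below 0.006 m and value of joint hatch below 0.1 rad), for 0.2 s.
2. the lever is pressed and the hatch stands open by 15 degrees or more (value of joint hatch above 0.262 rad and contact force between the fingers and lever above 0.3 N and distance between lever_pin and saddle below 0.01 m), for 0.3 s.
At the end, for the whole second after the job is handed in: The drawer is shut to within 6 mm, the fingers still press on the lever, the hatch stands still, open by at least 15 degrees (0.262 rad) and untouched by the robot, the lever's pin lies within 10 mm of its place in the saddle, and the seven other loose things are within 25 mm of where they stood (all of step 2 and value of joint drawer below 0.006 m and velocity of joint hatch between -0.1 and 0.1 rad/s and contact force between each of the arm, the fingers and hatch below 0.3 N and distance of each of stem, gauge, vial0, vial1, wash_bottle, scraper, bracket from where it was at the start of the episode below 0.025 m); the arm keeps its last pose, push and grip.
It fails at once if the lever is lifted or shoved out of its saddle (pin more than 15 mm off) (distance between lever_pin and saddle above 0.015 m).
It fails at once if the robot touches the hatch itself (more than 1 N) (contact force between any of the arm, the fingers and hatch above 1 N).
It fails at once if one of the other loose things is moved by more than 30 mm (distance of any of stem, gauge, vial0, vial1, wash_bottle, scraper, bracket from where it was at the start of the episode above 0.03 m).
It fails at once if the stem or a vial is tipped over (angle between any of stem, vial0, vial1's own z axis and vertical above 0.6 rad).
It also fails if it takes over 51 s, if anything falls off the work surface, if the arm or the gripper's body presses on something with over 40 N, if the wrist force passes 120 N, or if a joint passes its speed limit or range.

## Working session

There is one attempt and no reset: what is moved stays moved. The work goes in short steps, Python scripts to look and compute and a shell command to move; the robot and the scene stay as the last step left them, time stands still between calls to the robot, and variables do not carry over. Pictures are saved under pics/ and viewed, and the job is handed in when it is done.

```bash
mkdir -p pics; ls; python3 - <<'E'
from workcell import bot, optics
import cv2,numpy as np
s=bot.read_state()
for k,v in s.items(): print(k,np.round(v,4))
print(bot.tcp_to_grasp)
for n in ["scene","side","wrist"]:
    c=optics.read_camera(n); cv2.imwrite(f"pics/{n}0.png",c["image"][:,:,::-1])
    np.savez(f"{n}0.npz",**c)
    print(n,np.round(c.get("world_from_camera",c.get("hand_eye")),3).tolist(),c["mtx"].tolist())
E
```

```text
pics
time 0.0
q [-0.0369  0.2648  1.6054  0.      1.2737 -0.0369]
joint_vel [ 0.0009 -0.0015  0.0002 -0.0002 -0.      0.0002]
joint_torque [ 6.00000e-04 -5.15121e+01 -3.67309e+01 -0.00000e+00  1.31000e-02
  0.00000e+00]
tool_pos [0.6742 0.     0.1913]
tcp_rot [-1.2108  1.2109 -1.208 ]
wrist_force [-1.1293 -0.2776  0.0983]
torque [ 0.0609 -0.03   -0.0206]
width 0.9983
-0.0187
scene [[-0.304, 0.577, -0.758, 1.343], [0.952, 0.172, -0.252, 0.225], [-0.015, -0.799, -0.601, 0.712], [0.0, 0.0, 0.0, 1.0]] [[384.34284711942945, 0.0, 280.30395285956735], [0.0, 384.34284711942945, 212.38731457756268], [0.0, 0.0, 1.0]]
side [[0.864, -0.268, 0.427, 0.028], [-0.504, -0.46, 0.731, -0.986], [0.0, -0.846, -0.533, 0.784], [0.0, 0.0, 0.0, 1.0]] [[462.82041973155157, 0.0, 281.43928131186595], [0.0, 462.82041973155157, 203.9041453512861], [0.0, 0.0, 1.0]]
wrist [[-0.001, 0.95, 0.314, -0.081], [0.0, -0.314, 0.95, -0.181], [1.0, 0.001, -0.0, -0.0], [0.0, 0.0, 0.0, 1.0]] [[370.6551268625345, 0.0, 281.19102254321325], [0.0, 370.6551268625345, 210.89196333638648], [0.0, 0.0, 1.0]]
```

View pics/scene0.png

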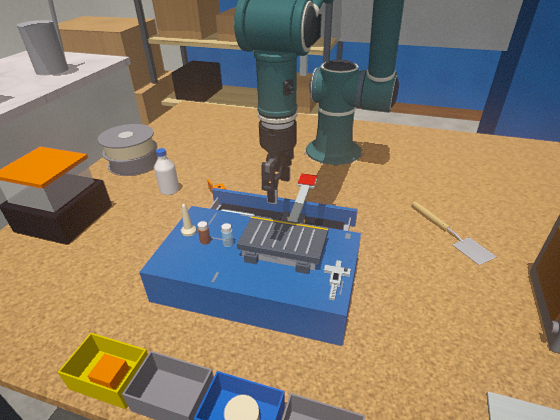

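View pics/side0.png

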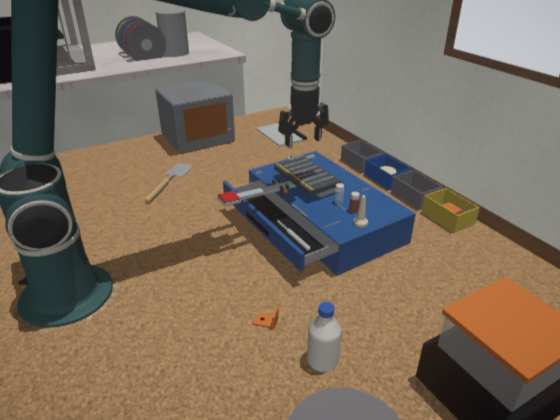

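View pics/wrist0.png

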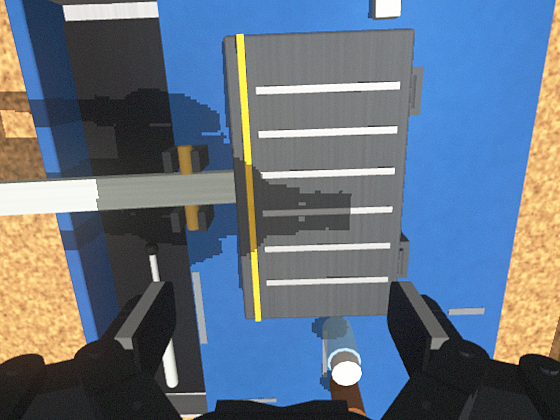

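The scene and side views show the red pad at (308,179) and (229,197). The drawer is half out and the probe lies on its right side. The wrist view shows the lever at row 190 and the yellow lip at column 245. Next I'll measure these.

```bash
cat > h.py <<'E'
import numpy as np,cv2
from scipy.spatial.transform import Rotation as R
def pts(c,T):
    z=c["z_map"];m=c["mtx"];v,u=np.mgrid[:z.shape[0],:z.shape[1]]
    P=np.stack([(u-m[0,2])/m[0,0]*z,(v-m[1,2])/m[1,1]*z,z],-1)
    return P@T[:3,:3].T+T[:3,3]
def Tw(s):
    T=np.eye(4);T[:3,:3]=R.from_rotvec(s["tcp_rot"]).as_matrix();T[:3,3]=s["tool_pos"];return T
E
python3 - <<'E'
from h import *
from workcell import bot
s=bot.read_state();print("tool axes cols\n",np.round(Tw(s)[:3,:3],3))
for n in ["scene","side","wrist"]:
    c=dict(np.load(n+"0.npz")); T=c["world_from_camera"] if n!="wrist" else Tw(s)@c["hand_eye"]
    P=pts(c,T); hsv=cv2.cvtColor(c["image"],cv2.COLOR_RGB2HSV); ok=c["z_map"]>0
    h,S,V=[hsv[...,i].astype(int) for i in range(3)]
    def rep(nm,m):
        Q=P[m&ok]
        if len(Q)>5: print(n,nm,len(Q),"med",np.round(np.median(Q,0),4),"min",np.round(np.percentile(Q,2,0),4),"max",np.round(np.percentile(Q,98,0),4))
        return Q
    reg=(P[...,0]>.3)&(P[...,0]<.95)&(abs(P[...,1])<.4)
    rep("red",reg&((h<5)|(h>174))&(S>180)&(V>120)&(P[...,2]>.12)&(P[...,2]<.16))
    Q=rep("yel",reg&(h>20)&(h<33)&(S>150)&(V>100)&(P[...,2]>.11)&(P[...,2]<.16))
    if len(Q)>20:
        d=np.linalg.svd(Q[:,:2]-np.median(Q[:,:2],0),full_matrices=False)[2][0]; print("  stripe dir",d, np.arctan2(-d[0],d[1]) )
    blue=reg&(h>100)&(h<125)&(S>130)
    Q=rep("bluetop",blue&(abs(P[...,2]-.1)<.004))
    np.save(f"{n}_blue.npy",P[blue&ok])
    if n!="wrist":
        Q=P[blue&ok&(P[...,2]>.05)&(P[...,2]<.105)&(P[...,0]<.62)]
        print("  near-blue", len(Q), np.round(np.percentile(Q,[1,50,99],axis=0),3).tolist())
E
```

```text
tool axes cols
 [[ 0.    -0.002  1.   ]
 [-1.     0.     0.   ]
 [-0.    -1.    -0.002]]
scene red 149 med [0.4472 0.0089 0.1372] min [ 0.4249 -0.0129  0.1341] max [0.4688 0.0295 0.1404]
scene yel 103 med [0.6549 0.0206 0.1401] min [ 0.65   -0.0732  0.1385] max [0.6593 0.1055 0.142 ]
  stripe dir [-0.0326532   0.99946674] 0.03265900949975585
scene bluetop 10263 med [ 0.7891 -0.0462  0.0986] min [ 0.5941 -0.2603  0.0965] max [0.8595 0.1836 0.1007]
  near-blue 920 [[0.497, -0.263, 0.056], [0.512, -0.029, 0.097], [0.62, 0.18, 0.101]]
side red 106 med [0.4409 0.0024 0.1395] min [ 0.4222 -0.0156  0.1362] max [0.4601 0.0224 0.1416]
side bluetop 4500 med [ 0.6885 -0.1531  0.1002] min [ 0.5013 -0.2724  0.097 ] max [0.8492 0.1518 0.103 ]
  near-blue 941 [[0.493, -0.278, 0.057], [0.602, -0.152, 0.099], [0.62, 0.166, 0.103]]
wrist yel 1797 med [0.6531 0.0365 0.1418] min [ 0.649  -0.0737  0.1401] max [0.658  0.1078 0.1431]
  stripe dir [ 0.03523764 -0.99937896] -3.10634772088656
wrist bluetop 74323 med [0.7688 0.0309 0.1001] min [ 0.5003 -0.1876  0.0985] max [0.8533 0.134  0.1015]
```

```bash
python3 - <<'E'
from h import *
for n,px in dict(side=dict(stem=(361,212),stembase=(361,222),bracket=(267,318),bottle=(325,340),bottletop=(325,309),amber=(354,203),clear=(340,195),probe=(293,236),panel=(285,247),panel_r=(300,258)),
  scene=dict(stem=(187,220),bottle=(167,180),bracket=(216,186),panelface=(230,203),probe=(238,213))).items():
    c=dict(np.load(n+"0.npz"));P=pts(c,c["world_from_camera"])
    for k,(u,v) in px.items(): print(n,k,np.round(P[v,u],3),c["image"][v,u])
c=dict(np.load("side0.npz"));P=pts(c,c["world_from_camera"])
# panel outer face: blue pts x<0.56
Q=np.load("side_blue.npy"); Q=Q[(Q[:,2]>.05)&(Q[:,2]<.09)&(Q[:,0]<.53)&(Q[:,1]>-.25)]
for y in np.arange(-.26,.2,.03):
    q=Q[abs(Q[:,1]-y)<.015]
    if len(q)>4: print(round(y,3),len(q),np.round(np.percentile(q[:,0],[5,50,95]),4))
Q=np.load("scene_blue.npy"); Q=Q[(Q[:,2]>.05)&(Q[:,2]<.105)&(Q[:,0]<.54)]
for y in np.arange(-.26,.2,.06):
    q=Q[abs(Q[:,1]-y)<.03]
    if len(q)>4: print('sc',round(y,3),len(q),np.round(np.percentile(q[:,0],[5,50,95]),4))
im=cv2.resize(c["image"][140:400,180:440],None,fx=2.3,fy=2.3,interpolation=cv2.INTER_CUBIC);cv2.imwrite("pics/sidecrop.png",im[:,:,::-1])
E
```

```text
side stem [ 0.702 -0.234  0.137] [133 126 108]
side stembase [ 0.7   -0.241  0.111] [192 182 159]
side bracket [ 0.379 -0.321  0.005] [193 116  61]
side bottle [ 0.407 -0.502  0.094] [160 155 151]
side bottletop [ 0.418 -0.481  0.152] [ 58  92 160]
side amber [ 0.721 -0.182  0.13 ] [80 55 44]
side clear [ 0.716 -0.127  0.128] [ 93 114 133]
side probe [ 0.552 -0.149  0.063] [124 127 125]
side panel [ 0.502 -0.193  0.076] [36 48 73]
side panel_r [ 0.505 -0.258  0.084] [38 50 74]
scene stem [ 0.715 -0.222  0.14 ] [188 175 148]
scene bottle [ 0.453 -0.454  0.055] [177 168 162]
scene bracket [ 0.367 -0.327  0.002] [242 144   0]
scene panelface [ 0.517 -0.204  0.059] [ 69  90 133]
scene probe [ 0.605 -0.138  0.1  ] [124 155 194]
-0.17 11 [0.4998 0.5008 0.5019]
-0.14 11 [0.4986 0.5003 0.501 ]
sc -0.26 15 [0.5085 0.5123 0.517 ]
sc -0.2 38 [0.5062 0.5122 0.5148]
sc -0.14 76 [0.5048 0.5124 0.5152]
sc -0.08 120 [0.5062 0.5109 0.514 ]
sc -0.02 57 [0.5025 0.5094 0.5121]
sc 0.04 136 [0.5007 0.5069 0.5098]
sc 0.1 83 [0.4962 0.5039 0.508 ]
sc 0.16 24 [0.4951 0.499  0.5032]
```

View pics/sidecrop.png

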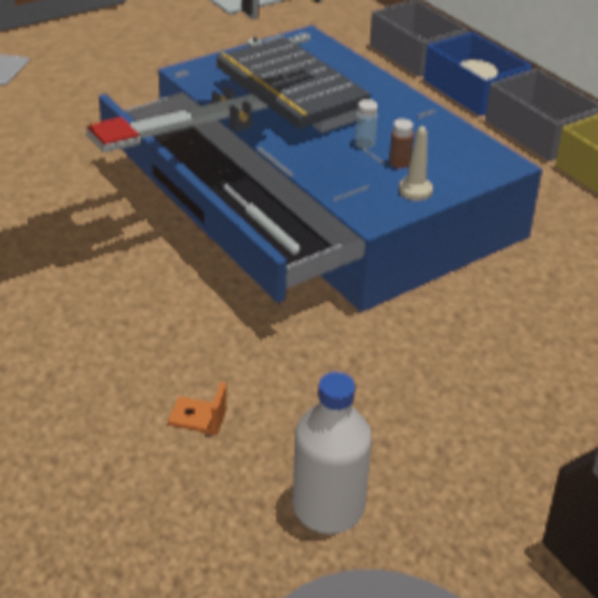

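The panel's outer face is at x≈0.500 near y=-0.155, the yaw is about 0.034, and the pad is at about (0.445, 0.007, 0.139). I'll move in front of the panel with the gripper closed.

```bash
python3 -m handwheel '[[0,0,-0.05,0,0,0,0],[0,0,-0.05,0,0,0,0],[0.02,0,-0.05,0,0,0,0],[0.045,0,-0.05,0,0,0,0],[0.045,0,-0.036,0,0,0,0],[0.045,0,0,0,0,0,0],[0,0,0,0,0,0,0],[0,0,0,0,0,0,0]]' 30
```

```text
time: 1.15
tool_pos: [0.4423, -0.1515, 0.1925]
tcp_rot: [-1.209, 1.211, -1.209]
wrist_force: [-0.0, 0.6, -0.3]
width: -0.003
```

```bash
python3 - <<'E'
from workcell import optics,bot
import cv2
for n in ["side","wrist"]:
    c=optics.read_camera(n); cv2.imwrite(f"pics/{n}1.png",c["image"][:,:,::-1])
print(bot.read_state()["tool_pos"],bot.read_state()["width"])
E
```

```text
[ 0.44260573 -0.15091192  0.19242199] 0.0034824521485910653
```

View pics/side1.png

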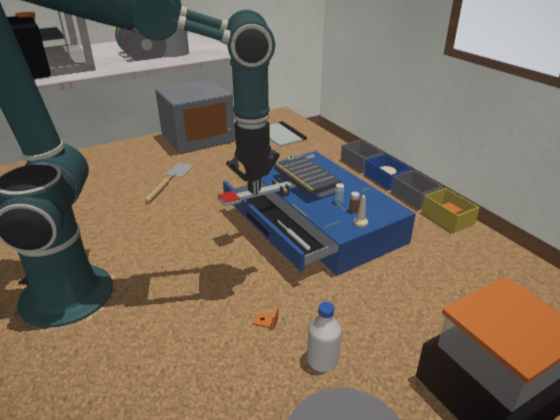

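View pics/wrist1.png

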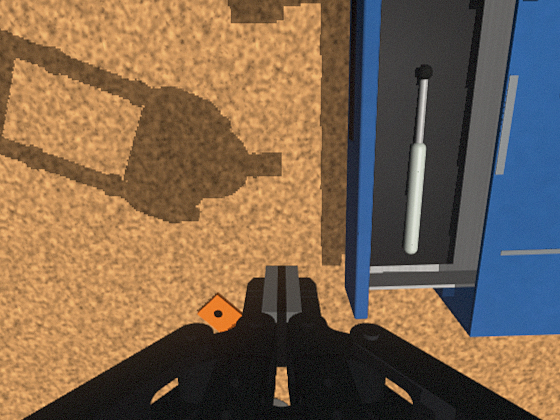

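The closed fingers are over the table in front of the panel, which spans columns 350-380, and the bracket is clear to the left of them. Next I lower and push.

```bash
python3 -m handwheel '[[0,0.04,0,0,0,0,0],[0,0.045,0,0,0,0,0],[0,0.04,0,0,0,0,0],[0,0,0,0,0,0,0],[0,0,0.02,0,0,0,0],[0,0,0.015,0,0,0,0],[0,0,0,0,0,0,0]]'; python3 -m handwheel '[[0,0,0.012,0,0,0,0],[0,0,0.012,0,0,0,0],[0,0,0.012,0,0,0,0],[0,0,0.012,0,0,0,0],[0,0,0,0,0,0,0]]'
```

```text
time: 2.12
tool_pos: [0.4809, -0.1524, 0.0697]
tcp_rot: [-1.208, 1.205, -1.211]
wrist_force: [0.1, 0.4, -0.2]
width: -0.003
time: 2.75
tool_pos: [0.5266, -0.1519, 0.0677]
tcp_rot: [-1.209, 1.209, -1.209]
wrist_force: [-0.8, 0.2, 0.1]
width: -0.002
```

```bash
python3 -m handwheel '[[0,0,0.01,0,0,0,0],[0,0,0.01,0,0,0,0],[0,0,0.008,0,0,0,0]]';python3 -m handwheel '[[0,0,0.005,0,0,0,0],[0,0,0.005,0,0,0,0]]';python3 -m handwheel '[[0,0,0.004,0,0,0,0],[0,0,0.004,0,0,0,0]]'; python3 - <<'E'
from workcell import optics,bot
import cv2
for n in ["side","wrist"]:
    c=optics.read_camera(n); cv2.imwrite(f"pics/{n}2.png",c["image"][:,:,::-1])
E
```

```text
time: 3.12
tool_pos: [0.5543, -0.1519, 0.0678]
tcp_rot: [-1.209, 1.209, -1.209]
wrist_force: [0.5, 0.3, -0.6]
width: 0.002
time: 3.38
tool_pos: [0.5637, -0.1518, 0.0676]
tcp_rot: [-1.209, 1.209, -1.209]
wrist_force: [-1.4, 0.1, 0.8]
width: 0.006
time: 3.62
tool_pos: [0.5717, -0.1518, 0.0677]
tcp_rot: [-1.209, 1.209, -1.209]
wrist_force: [0.1, 0.2, -0.1]
width: -0.002
```

View pics/side2.png

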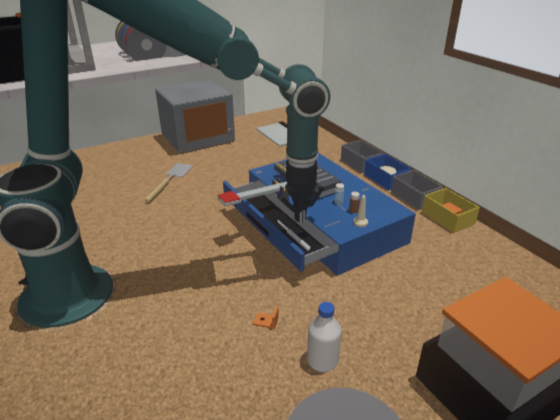

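View pics/wrist2.png

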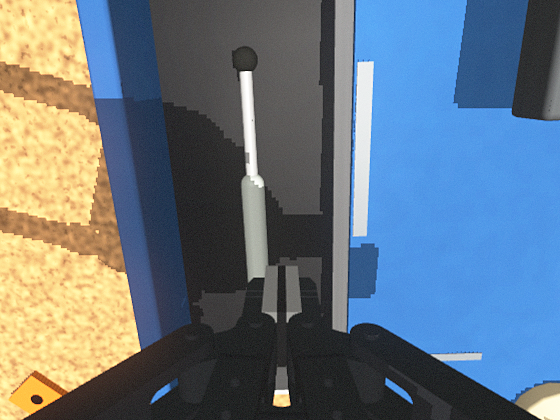

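The side view shows the drawer still open, with its corner at (308,262). In the wrist view the fingertips at (283,275) look to be over the drawer tray, and no force was felt. I need to check the real fingertip position before moving again.

```bash
python3 - <<'E'
from h import *
from workcell import optics,bot
s=bot.read_state();c=optics.read_camera("side");np.savez("side2.npz",**c)
T=c["world_from_camera"];Ti=np.linalg.inv(T)
for p in [s["tool_pos"],[.4426,-.151,.192],s["tool_pos"]+np.array([0,0,.05])]:
    q=Ti[:3,:3]@p+Ti[:3,3];uv=c["mtx"]@q;print(uv[:2]/uv[2],q[2])
P=pts(c,T)
for u,v in [(302,195),(302,205),(301,212),(301,218),(302,222),(303,225),(303,230),(285,247),(275,240)]: print(u,v,np.round(P[v,u],3),c["image"][v,u])
im=cv2.resize(c["image"][150:280,210:400],None,fx=4,fy=4,interpolation=cv2.INTER_CUBIC);cv2.imwrite("pics/s2crop.png",im[:,:,::-1])
c=optics.read_camera("scene");im=cv2.resize(c["image"][120:280,180:380],None,fx=3.7,fy=3.7,interpolation=cv2.INTER_CUBIC);cv2.imwrite("pics/sc2crop.png",im[:,:,::-1])
E
```

```text
[299.93649915 232.86969449] 1.2230022314275677
[254.89698986 206.31113067] 1.1022079737533208
[300.35680541 217.14770183] 1.1963555286027467
302 195 [ 0.563 -0.17   0.197] [30 32 35]
302 205 [ 0.567 -0.165  0.163] [31 32 35]
301 212 [ 0.565 -0.165  0.143] [79 80 81]
301 218 [ 0.568 -0.162  0.122] [90 91 91]
302 222 [ 0.57  -0.163  0.11 ] [68 68 70]
303 225 [ 0.615 -0.1    0.047] [84 84 85]
303 230 [ 0.593 -0.134  0.058] [30 30 31]
285 247 [ 0.504 -0.19   0.072] [36 50 74]
275 240 [ 0.499 -0.146  0.068] [35 48 72]
```

View pics/s2crop.png

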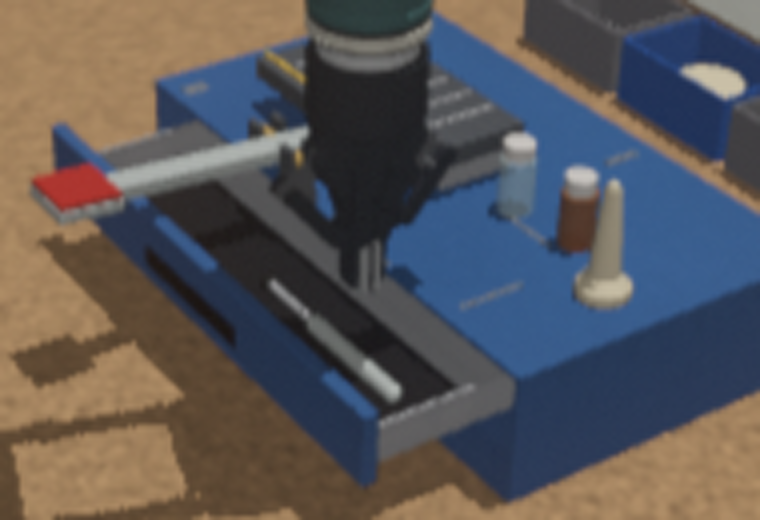

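View pics/sc2crop.png

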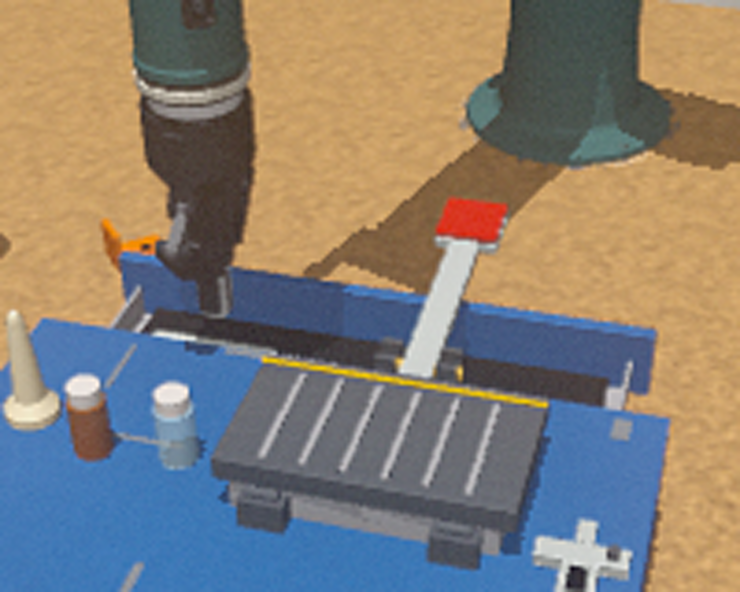

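The fingertips really end at z≈0.105-0.11, while the reported TCP z is 0.068. They passed just above the 99 mm panel. I'll measure that offset with the wrist depth map.

```bash
python3 - <<'E'
from h import *
from workcell import optics,bot
s=bot.read_state();c=optics.read_camera("wrist")
P=pts(c,c["hand_eye"])
for v in range(256,330,6): print(v,[np.round(P[v,u],3).tolist() for u in (272,283,292)])
m=(c["z_map"]>0)&(abs(P[...,2])<.02)&(abs(P[...,0])<.03)&(P[...,1]<-.015)
print("max tool y of finger",np.percentile(P[m][:,1],[90,98,100]))
print("z ext near tip",[np.round(np.percentile(P[...,2][(abs(P[...,0])<.03)&(c["z_map"]>0)&(abs(P[...,1]-y)<.006)&(abs(P[...,2])<.06)],[0,100]),3).tolist() for y in (-.05,-.06,-.08,-.1)])
E
```

```text
256 [[0.009, 0.01, -0.005], [-0.081, -0.181, -0.0], [0.009, 0.011, 0.006]]
262 [[0.012, 0.009, -0.005], [0.012, 0.009, 0.001], [0.013, 0.01, 0.006]]
268 [[-0.011, -0.045, -0.004], [-0.012, -0.045, 0.001], [-0.011, -0.045, 0.004]]
274 [[-0.012, -0.05, -0.004], [-0.012, -0.051, 0.001], [-0.011, -0.05, 0.004]]
280 [[-0.012, -0.055, -0.004], [-0.012, -0.055, 0.001], [-0.012, -0.056, 0.004]]
286 [[-0.012, -0.06, -0.004], [-0.011, -0.059, 0.001], [-0.012, -0.06, 0.004]]
292 [[-0.011, -0.064, -0.003], [-0.012, -0.064, 0.001], [-0.012, -0.065, 0.004]]
298 [[-0.012, -0.068, -0.003], [-0.012, -0.068, 0.001], [-0.012, -0.068, 0.004]]
304 [[-0.011, -0.071, -0.003], [-0.012, -0.073, 0.0], [-0.012, -0.072, 0.004]]
310 [[-0.012, -0.076, -0.003], [-0.011, -0.075, 0.0], [-0.011, -0.075, 0.003]]
316 [[-0.013, -0.081, -0.003], [-0.01, -0.076, 0.0], [-0.013, -0.081, 0.003]]
322 [[-0.013, -0.084, -0.003], [-0.008, -0.077, 0.0], [-0.012, -0.083, 0.003]]
328 [[-0.013, -0.087, -0.003], [-0.005, -0.076, 0.001], [-0.013, -0.087, 0.003]]
max tool y of finger [-0.06356241 -0.048435   -0.04079594]
z ext near tip [[-0.014, 0.014], [-0.014, 0.014], [-0.032, 0.031], [-0.047, 0.047]]
```

```bash
python3 -m handwheel '[[0,-0.03,0,0,0,0,0],[0,-0.01,-0.04,0,0,0,0],[0,0,-0.05,0,0,0,0],[0,0,-0.045,0,0,0,0],[0,0,0,0,0,0,0]]'; python3 - <<'E'
from h import *
s=None
c=dict(np.load("side2.npz"));P=pts(c,c["world_from_camera"])
d=c["image"].astype(int).max(-1)<110
m=d&(abs(P[...,0]-.57)<.05)&(abs(P[...,1]+.155)<.04)&(P[...,2]>.09)&(P[...,2]<.2)
v,u=np.nonzero(m)
for r in range(195,228,3):
    k=v==r
    if k.any(): print(r,u[k].min(),u[k].max(),np.round(P[r,u[k]].min(0),3),np.round(P[r,u[k]].max(0),3))
E
```

```text
time: 4.5
tool_pos: [0.433, -0.1512, 0.1069]
tcp_rot: [-1.21, 1.212, -1.209]
wrist_force: [0.4, 0.3, -0.1]
width: 0.003
195 290 319 [ 0.539 -0.171  0.171] [ 0.619 -0.145  0.2  ]
198 286 317 [ 0.527 -0.17   0.162] [ 0.613 -0.137  0.194]
201 286 315 [ 0.521 -0.169  0.161] [ 0.609 -0.144  0.19 ]
204 286 313 [ 0.522 -0.172  0.155] [ 0.601 -0.145  0.18 ]
207 288 307 [ 0.531 -0.168  0.149] [ 0.586 -0.147  0.168]
210 292 306 [ 0.539 -0.166  0.139] [ 0.585 -0.157  0.158]
213 295 306 [ 0.557 -0.164  0.132] [ 0.582 -0.148  0.139]
216 295 306 [ 0.557 -0.165  0.123] [ 0.583 -0.149  0.131]
219 296 313 [ 0.556 -0.165  0.098] [ 0.611 -0.144  0.122]
222 299 313 [ 0.565 -0.167  0.1  ] [ 0.602 -0.157  0.11 ]
225 315 315 [ 0.601 -0.178  0.098] [ 0.601 -0.178  0.098]
```

The real fingertip is about 42 mm short of the reported TCP, with a half-thickness of 14 mm for the last 28 mm. I'll retry with reported z≈0.033, which puts the tip at about 0.075.

```bash
python3 -m handwheel '[[0,0.04,0,0,0,0,0],[0,0.034,0,0,0,0,0],[0,0,0,0,0,0,0],[0,0,0.02,0,0,0,0],[0,0,0.02,0,0,0,0],[0,0,0,0,0,0,0]]'; python3 -m handwheel '[[0,0,0.01,0,0,0,0],[0,0,0.01,0,0,0,0],[0,0,0.01,0,0,0,0]]'
```

```text
time: 5.25
tool_pos: [0.4797, -0.1526, 0.0358]
tcp_rot: [-1.208, 1.205, -1.211]
wrist_force: [-0.1, 0.3, -0.1]
width: 0.0
time: 5.62
tool_pos: [0.5063, -0.1514, 0.0337]
tcp_rot: [-1.21, 1.211, -1.208]
wrist_force: [-3.4, 1.1, 2.8]
width: -0.002
```

Contact: -3.4 N, matching the drawer's friction. I'll continue in small steps.

```bash
python3 -m handwheel '[[0,0,0.01,0,0,0,0],[0,0,0.01,0,0,0,0],[0,0,0.01,0,0,0,0],[0,0,0.01,0,0,0,0]]'; python3 -m handwheel '[[0,0,0.008,0,0,0,0],[0,0,0.006,0,0,0,0]]';python3 -m handwheel '[[0,0,0.005,0,0,0,0]]';python3 -m handwheel '[[0,0,0.005,0,0,0,0]]'
python3 - <<'E'
from workcell import optics
import cv2
c=optics.read_camera("side");im=cv2.resize(c["image"][150:280,210:400],None,fx=4,fy=4,interpolation=cv2.INTER_CUBIC);cv2.imwrite("pics/s3crop.png",im[:,:,::-1])
E
```

```text
time: 6.12
tool_pos: [0.5468, -0.1515, 0.0332]
tcp_rot: [-1.21, 1.21, -1.208]
wrist_force: [-3.2, 2.6, 0.6]
width: -0.0
time: 6.38
tool_pos: [0.561, -0.1518, 0.0335]
tcp_rot: [-1.209, 1.209, -1.209]
wrist_force: [-2.7, 1.8, -1.1]
width: -0.001
time: 6.5
tool_pos: [0.5658, -0.1518, 0.0335]
tcp_rot: [-1.209, 1.209, -1.209]
wrist_force: [-2.5, 2.3, -1.6]
width: -0.002
time: 6.62
tool_pos: [0.5706, -0.1518, 0.0336]
tcp_rot: [-1.209, 1.21, -1.209]
wrist_force: [-3.0, 2.2, -0.5]
width: -0.002
```

View pics/s3crop.png

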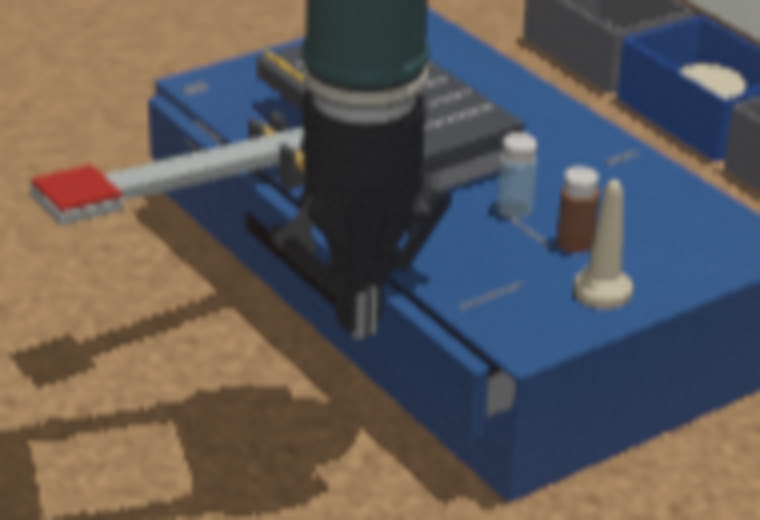

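The drawer is nearly shut, with a small gap left at (490,370) in the crop. I'll keep pushing until the hard stop.

```bash
for i in 1 2 3; do :; done; python3 -m handwheel '[[0,0,0.004,0,0,0,0]]'; python3 -m handwheel '[[0,0,0.003,0,0,0,0]]';python3 -m handwheel '[[0,0,0.003,0,0,0,0]]'
```

```text
time: 6.8
tool_pos: [0.5747, -0.152, 0.0339]
tcp_rot: [-1.209, 1.209, -1.21]
wrist_force: [-2.4, 1.5, -0.7]
width: -0.002
time: 6.92
tool_pos: [0.5768, -0.1519, 0.0338]
tcp_rot: [-1.211, 1.21, -1.208]
wrist_force: [-9.9, 1.3, 6.6]
width: -0.003
time: 7.05
tool_pos: [0.5766, -0.1518, 0.0338]
tcp_rot: [-1.215, 1.215, -1.204]
wrist_force: [-19.5, 0.6, 13.9]
width: -0.007
```

Hard stop reached (force jumped to 19 N, face at x≈0.591). I'll hold, retreat, rise and move over the pad, then check.

```bash
python3 -m handwheel '[[0,0,0,0,0,0,0],[0,0,0,0,0,0,0],[0,0,0,0,0,0,0],[0,0,-0.03,0,0,0,0],[0,0,-0.05,0,0,0,0],[0,0,-0.06,0,0,0,0],[0,-0.05,0,0,0,0,0],[0,-0.055,0,0,0,0,0]]'; python3 -m handwheel '[[-0.05,-0.01,0,0,0,0,0],[-0.05,0,0,0,0,0,0],[-0.05,0,0,0,0,0,0],[0,0,0,0,0,0,0]]'
python3 - <<'E'
from h import *
from workcell import optics,bot
print(bot.read_state()["tool_pos"])
for n in ["side","wrist"]:
    if n=="wrist": s=bot.read_state()
    c=optics.read_camera(n);T=c["world_from_camera"] if n=="side" else Tw(s)@c["hand_eye"]
    P=pts(c,T);hsv=cv2.cvtColor(c["image"],cv2.COLOR_RGB2HSV).astype(int)
    m=((hsv[...,0]<5)|(hsv[...,0]>174))&(hsv[...,1]>180)&(hsv[...,2]>100)&(P[...,2]>.1)&(P[...,2]<.16)&(abs(P[...,0]-.45)<.08)
    print(n,m.sum(),np.round(P[m].min(0),3),np.round(P[m].max(0),3))
    cv2.imwrite(f"pics/{n}4.png",c["image"][:,:,::-1])
E
```

```text
time: 8.05
tool_pos: [0.4386, -0.1516, 0.1382]
tcp_rot: [-1.209, 1.211, -1.209]
wrist_force: [1.4, -0.1, 0.6]
width: -0.002
time: 8.55
tool_pos: [0.4421, 0.0006, 0.15]
tcp_rot: [-1.208, 1.203, -1.208]
wrist_force: [-0.9, 0.5, 0.2]
width: -0.003
[0.44210171 0.00058242 0.14996318]
side 39 [ 0.434 -0.016  0.135] [0.462 0.021 0.142]
wrist 6146 [ 0.421 -0.016  0.135] [0.468 0.032 0.142]
```

View pics/side4.png

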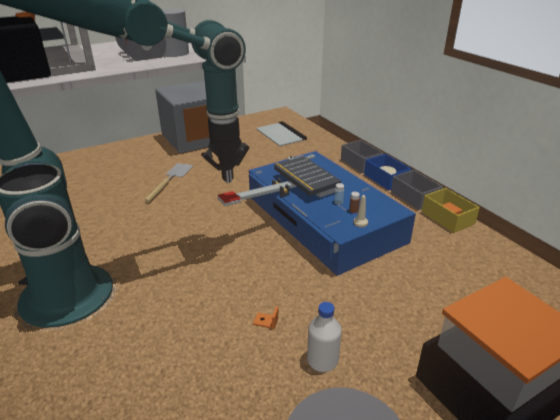

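View pics/wrist4.png

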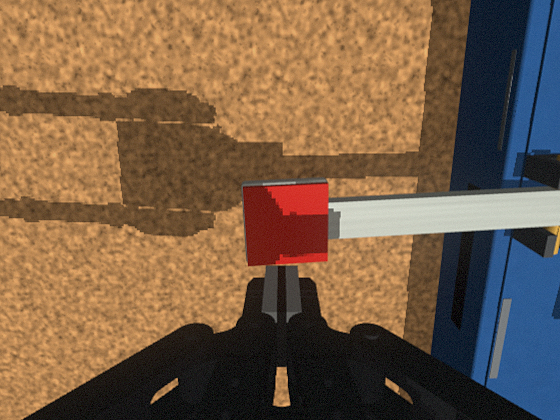

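The drawer is shut and flush in both views, and the pad centre measures (0.4445, 0.008, 0.139). Next I centre over it and press.

```bash
python3 -m handwheel '[[-0.008,0.02,0.001,0,0,0,0],[0,0.02,0,0,0,0,0],[0,0,0,0,0,0,0]]'; python3 -m handwheel '[[0,0.008,0,0,0,0,0],[0,0.008,0,0,0,0,0]]';python3 -m handwheel '[[0,0.008,0,0,0,0,0],[0,0.008,0.001,0,0,0,0]]'
```

```text
time: 9.02
tool_pos: [0.4405, 0.0049, 0.1074]
tcp_rot: [-1.211, 1.212, -1.21]
wrist_force: [-0.1, -0.8, 0.8]
width: 0.001
time: 9.28
tool_pos: [0.4424, 0.0054, 0.0939]
tcp_rot: [-1.208, 1.208, -1.211]
wrist_force: [-4.3, -1.2, 8.2]
width: -0.007
time: 9.52
tool_pos: [0.4415, 0.0056, 0.0774]
tcp_rot: [-1.211, 1.211, -1.209]
wrist_force: [-7.6, -1.2, 9.4]
width: 0.003
```

```bash
python3 -m handwheel '[[0,0,0,0,0,0,0]]'; python3 -m handwheel '[[0,0.008,0,0,0,0,0],[0,0.008,0,0,0,0,0]]'
cat > see.py <<'E'
import sys
from h import *
from workcell import optics,bot
t=sys.argv[1];s=bot.read_state();print(np.round(s["tool_pos"],4),np.round(s["wrist_force"],1),s["time"])
ims=[]
for n,(a,b,c0,d) in dict(side=(140,270,200,390),scene=(130,290,180,380)).items():
    c=optics.read_camera(n);P=pts(c,c["world_from_camera"]);hsv=cv2.cvtColor(c["image"],cv2.COLOR_RGB2HSV).astype(int)
    m=(hsv[...,0]>20)&(hsv[...,0]<33)&(hsv[...,1]>130)&(hsv[...,2]>90)&(P[...,2]>.12)&(abs(P[...,0]-.66)<.04)&(abs(P[...,1])<.15)
    if m.sum()>5:
        z=np.median(P[m][:,2]);print(n,"lip",m.sum(),np.round(np.median(P[m],0),4),"hatch~",np.arcsin((z-.141)/.11))
    ims.append(cv2.resize(c["image"][a:b,c0:d],(390,300),interpolation=cv2.INTER_CUBIC))
cv2.imwrite(f"pics/see{t}.png",np.hstack(ims)[:,:,::-1])
E
python3 see.py 1
```

```text
time: 9.65
tool_pos: [0.4413, 0.0056, 0.0768]
tcp_rot: [-1.212, 1.211, -1.208]
wrist_force: [-5.6, -0.9, 7.0]
width: -0.002
time: 9.9
tool_pos: [0.4422, 0.0057, 0.0616]
tcp_rot: [-1.21, 1.21, -1.209]
wrist_force: [-5.2, 0.1, 7.8]
width: -0.001
[0.4422 0.0057 0.0616] [-5.2  0.1  7.8] 9.9
scene lip 125 [0.6588 0.0191 0.1559] hatch~ 0.1360937301553543
```

View pics/see1.png

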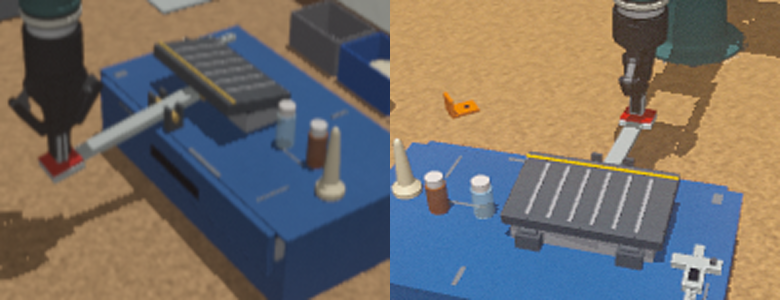

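The finger is on the pad at (60,160) in the left picture, the lever is seated, and the hatch is rising (about 0.14 rad). I'll continue.

```bash
python3 -m handwheel '[[0,0.008,0.002,0,0,0,0],[0,0.008,0.002,0,0,0,0],[0,0.008,0.002,0,0,0,0]]'; python3 -m handwheel '[[0,0.008,0.002,0,0,0,0],[0,0.007,0.002,0,0,0,0],[0,0,0,0,0,0,0],[0,0,0,0,0,0,0]]'; python3 see.py 2
```

```text
time: 10.38
tool_pos: [0.4466, 0.0057, 0.0367]
tcp_rot: [-1.213, 1.212, -1.208]
wrist_force: [-7.1, -0.6, 7.5]
width: 0.0
time: 10.88
tool_pos: [0.4519, 0.0059, 0.0216]
tcp_rot: [-1.21, 1.21, -1.209]
wrist_force: [-3.9, -0.1, 2.7]
width: 0.001
[0.4519 0.0059 0.0216] [-3.9 -0.1  2.7] 10.875
scene lip 139 [0.6648 0.0191 0.1693] hatch~ 0.2605660584533954
```

View pics/see2.png

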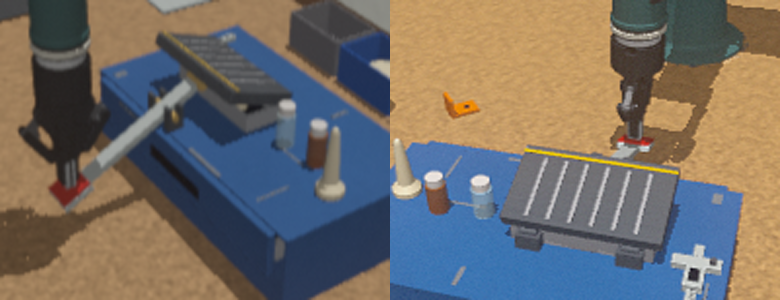

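The hatch is at about 0.26-0.27 and everything is seated. I'll press about 13 mm more for margin, staying short of the stop.

```bash
python3 -m handwheel '[[0,0.006,0.002,0,0,0,0],[0,0.005,0.002,0,0,0,0],[0,0.003,0.001,0,0,0,0],[0,0,0,0,0,0,0],[0,0,0,0,0,0,0],[0,0,0,0,0,0,0],[0,0,0,0,0,0,0]]'; python3 see.py 3
```

```text
time: 11.85
tool_pos: [0.4581, 0.0062, 0.008]
tcp_rot: [-1.208, 1.208, -1.21]
wrist_force: [-2.8, -0.3, 5.0]
width: 0.001
[0.4581 0.0062 0.008 ] [-2.8 -0.3  5. ] 11.85
scene lip 140 [0.667  0.0216 0.173 ] hatch~ 0.2954253742102075
```

View pics/see3.png

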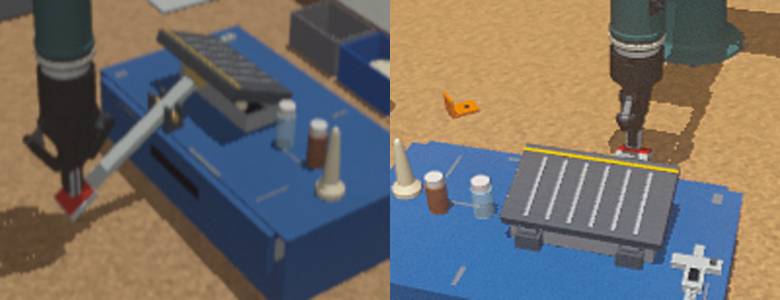

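I'll check the hatch angle independently with a plane fit on its top, and compare the loose things with their first positions.

```bash
python3 - <<'E'
from h import *
from workcell import optics,bot
c0=dict(np.load("scene0.npz"));c1=optics.read_camera("scene")
for c in (c0,c1):
    P=pts(c,c["world_from_camera"]);hsv=cv2.cvtColor(c["image"],cv2.COLOR_RGB2HSV).astype(int)
    m=(hsv[...,1]<60)&(P[...,0]>.67)&(P[...,0]<.75)&(abs(P[...,1]-.018)<.08)&(P[...,2]>.125)&(P[...,2]<.19)
    Q=P[m]; q=np.median(Q,0)
    for _ in range(3):
        n=np.linalg.svd(Q-Q.mean(0),full_matrices=False)[2][2];r=abs((Q-Q.mean(0))@n);Q=Q[r<.003]
    n*=np.sign(n[2]);print(m.sum(),len(Q),"tilt",np.arccos(n[2]),n.round(3))
d=np.abs(c1["image"].astype(int)-c0["image"]).max(-1)
P=pts(c0,c0["world_from_camera"])
for k,(u,v) in dict(stem=(187,222),amber=(204,234),clear=(227,237),gauge=(337,275),bottle=(167,178),scraper=(450,230)).items():
    print(k,(d[v-12:v+13,u-12:u+13]>50).mean().round(2))
print(bot.read_state()["time"],bot.read_state()["wrist_force"])
s=bot.read_state();c=optics.read_camera("wrist");cv2.imwrite("pics/w5.png",c["image"][:,:,::-1])
E
```

```text
1609 1602 tilt 0.0018393035745088732 [-0.001 -0.001  1.   ]
2277 2219 tilt 0.3488500902823621 [0.342 0.01  0.94 ]
stem 0.0
amber 0.0
clear 0.01
gauge 0.0
bottle 0.0
scraper 0.0
12.0 [-2.21111303 -0.29186704  5.37554488]
```

View pics/w5.png

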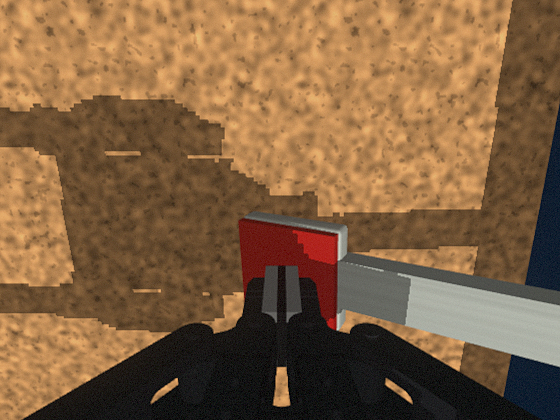

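```bash
python3 -c "
from workcell import workorder,bot
print(bot.read_state()['time'],bot.read_state()['wrist_force']); print(workorder.finish_job())"
```

```text
12.05 [-3.24930282 -0.02257018  6.1967881 ]
the job is handed in; nothing more can be done
None
```

I pushed the drawer shut, pressed the red pad down, and handed the job in at 12.05 s with the finger still holding it. No verdict is reported.

**Drawer:** My first push missed. The closed fingertips end about 42 mm short of the reported TCP, so they passed just over the front panel without touching anything. I measured that offset from depth, retreated and pushed lower. The second push met about 3 N of sliding resistance, then hit the hard stop at about 19 N. The pictures afterwards showed the drawer flush.

**Last checks:**
- **Hatch angle:** the two measurements disagree. A plane fit on the hatch top gave 0.35 rad and the height of the yellow stripe gave 0.30 rad, but both are above 0.262.
- **Pad:** the upward force on the fingers was about 5–6 N, and the wrist view showed them resting on the pad.
- **Lever:** it looked seated in its saddle in the pictures, but I did not measure the pin's distance.
- **Other things:** the stem, both vials, the gauge, the bottle and the scraper showed no change from the first scene picture. I only checked the bracket by eye, and it had not visibly moved.

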